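# Shingle the rinsed sample plates in the drying tray

## Robot

A 7-joint arm with a two-finger parallel gripper is mounted at the origin on the work surface. World frame = base frame: x ahead of the robot, y to its left, z up, the work surface at z = 0. Lengths are in m, angles in degrees, forces in N, time in s.
With the tool pointing down it reaches from about 0.425 to 1.025 m from the base axis. Payload 9.4 kg.
Tool frame: the origin (TCP) lies between the finger pads; the fingertips stand 11 mm ahead of it and the grasp point (between the pads) lies 8 mm behind it; z points along the fingers, y is the direction in which the jaws open and shut (so a half turn about z gives the same grasp; the last joint's range is limited). The gripper opens to 85 mm and grips with 20 to 120 N. Pads are 22 mm wide; open, the fingers measure 114 mm over their backs; the gripper's body (76 mm by 85 mm) begins 54 mm behind the grasp point. The pads swing forward as they close: fully open they stand 13 mm farther back than shut.
Start: joints at [60.693, 34.337, -0.143, 91.639, 0.103, 54.024, -4.572], TCP at [0.305, -0.658, 0.242] pointing down, gripper open.
Joint ranges: [-147.43, 147.43], [-19.82, 112.94], [-74.19, 73.91], [6.32, 146.72], [-59.91, 239.91], [6.04, 106.73], [-150.56, 150.56]. Speed limits (degrees/s): [127.2, 127.2, 172.46, 172.46, 180, 180, 180].

## Interface

Orientations are given as a 3x3 rotation matrix whose columns are the frame's x, y, z axes.
In Python, from workcell import r gives the robot as it stands. The module is installed in compiled form; this text tells all that it offers. Calls block until the motion is done:
- r.move_ptp(position, orientation): joint-space move of the TCP to a pose.
- r.servo_line(position, rot=None, speed=0.15, stop_force=None): straight line of the TCP; rot=None keeps the orientation; speed is the mean speed in m/s. With stop_force (N) it stops when the force on the tool has changed by that much, and returns True; else False.
- r.movej(angles): joint-space move.
- r.set_gripper(opening, grasp_force=None): finger opening in m; grasp_force is the grip in N (None keeps the last); returns when the fingers have stopped.
- r.wait(seconds).
- r.inverse_kinematics(position, orientation): joint angles nearest the present ones, or None.
- r.observe(): the state.
- r.get_image(name): name is "scene" or "top" or "wrist"; returns a dict with "image" (384x512x3 uint8, blue, green, red), "depth" (384x512 float32, m along the optical axis (not along the pixel's ray), 0 where there is no reading), "mtx" (3x3 intrinsics, pixels), "D" ([k1, k2, p1, p2, k3] as OpenCV has them; the pictures are not rectified), "rvec" (rotation vector, rad) and "tvec" (3), from world to camera coordinates, as OpenCV has them. Camera axes: x right, y down, z forward; pixel columns grow to the right and rows downward; lengths in m; the calibration is good to about 2 mm. A picture is of the moment at which its call begins.
A pose or a line that the arm cannot do raises r.MotionError and nothing moves.
- r.job_done(): hands the job in, once; it reports no verdict.
Trained networks look in the newest picture that a camera, given by its name, has taken for a name from the list of things; names that differ only in an ending like _2 or _b are one class to them, and where a whole thing is asked for, a point or a joint stands for the part that bears it (a point fixed in the world has none). Each returns a list of dicts, best first, with "conf" (0 to 1); they miss things now and then, are a little off and sometimes report something else, mostly with a low value. They report only what shows in the picture. A call takes as long as a camera call. They do not tell look-alikes from the thing itself.
- r.recognise(camera, query): "extent" ([left, top, width, height] in pixels, round what is visible of it).
- r.tip_of(camera, query): "position" ([column, row] in pixels: a listed point, or the origin of a listed thing).
The state is a dict: "time_s": time; "q": joint angles; "qd": joint speeds; "effort": joint torques, N m; "ee_pos": TCP position; "tool_rot": TCP orientation; "force": force on the tool from outside, world axes, zero at the start; "moment": the same for the moment, N m; "gripper_width": finger opening in m.
Only numpy, scipy, OpenCV 4.12 (cv2) and the standard library are available. Lean on these libraries where they do the work, as an engineer would, in place of code of your own. Each camera call takes 0.05 s, during which the arm holds its last target. There are 200 camera calls.

## Task

Continue the overlapping row of sample plates in the tray. First take the loose plate from the bench and, still holding it, set its foot on the tray floor in front of the plate already there, draw the foot back against the middle cross bar and let its head rest on that plate; then slide the clamp's jaw open, lift out the plate it held and lay it in the same way, foot against the end bar (the one farthest from the head rest) and head on the plate before it. Keep the row straight and centred in the tray, and leave the first plate and the jar, its lid and the organiser where they are.

Things in the scene. Friction and masses are not known exactly. Their poses are not given: they have to be found in the camera images.
- tray: low grey metal tray 230 x 150 mm, fixed. Origin: centre of its underside; x along the row, from the plates' feet to their heads; y across. Floor top 6 mm above the origin; side rails 12 mm high at y = +-73.5 mm. A sloping rest at the +x end carries plate 1's head. Three dark cross bars on the floor stop the plates' feet, each on its bar's +x side and drawn towards -x against it
- bar1_face (a point): point at the foot of the +x face of the first bar (plate 1's), at tray x = 15 mm on the floor. Bars: 5 mm thick along x, 6 mm high, 70 mm long across. The middle bar (bar2)'s +x face lies at tray x = -25 to -17 mm, the end bar's (bar3) at -63 to -55 mm: clipped in anew each time and not measured, so feel for them (5 N will do; 15 N may haul the plate over)
- plate1_center (a point): white ceramic sample plate, 100 x 50 x 10 mm (own x along its 100 mm, y across its 50 mm, z through its 10 mm), about 0.12 kg; already in the tray, loose, leaning about 32 deg, head (+x end) up on the rest, foot against the first bar. Point: its centre. The later plates come to lean at about 17 to 29 deg; with the foot home its end face centre is about 1 mm past the bar face and 4 to 5 mm above the floor
- plate2_center (a point): white ceramic sample plate, 100 x 50 x 10 mm (own x along its 100 mm, y across its 50 mm, z through its 10 mm), about 0.12 kg; lying flat and loose on the bench. Point: its centre. Its two short end faces have their centres at own x = +-50 mm (endA, endB); either end may become the foot
- plate3_center (a point): white ceramic sample plate, 100 x 50 x 10 mm (own x along its 100 mm, y across its 50 mm, z through its 10 mm), about 0.12 kg; lying flat in the clamp. Point: its centre. Its two short end faces have their centres at own x = +-50 mm (endA, endB); either end may become the foot
- clamp: low bench clamp, fixed, 250 x 90 mm. Origin: on the bench under the centre of plate 3; x along clamp and plate. The plate lies on a 34 mm wide bed, top 28 mm above the bench; base beside the bed 8 mm high. Fixed jaw at the +x end, 46 mm high. The sliding jaw at the -x end, 46 mm high, has a lip (underside at 39.5 mm) reaching 7 mm over the plate: draw it back before lifting
- jaw (a joint): travel of the sliding jaw: 0 closed on the plate, 0.04 m fully open; it moves along the clamp's -x, stays where it is left and needs about 4 to 8 N
- jaw_post (a point): upright round steel post on the sliding jaw, 16 mm diameter, from the jaw's top (46 mm above the bench) to 87 mm above the bench. Point: on its axis, 67 mm above the bench
- jar_mid (a point): bystander: closed cream jar 68 mm diameter, 55 mm high. Point: its middle
- jar_lid: bystander: flat cream jar lid lying on the bench, 80 mm diameter, 13 mm high. Origin: centre of its underside
- organiser: bystander: clear open box with a divider, 100 x 160 x 50 mm. Origin: centre of its underside
Things that resemble listed ones, but are neither listed nor needed, are in the scene too. Leave any red or yellow look-alike of the part that bears plate3_center alone. Leave any red look-alike of the part that bears plate2_center alone.

How it is judged (in metres and radians):
On the way, in this order (a step that is already met when the one before it is completed fails the run):
1. the loose plate, still held and tilted, stands with its foot on the tray floor behind the middle bar (((x of plate2_endA in the frame of bar2_face between -0.004 and 0.022 m and z of plate2_endA in the frame of bar2_face below 0.012 m) or (x of plate2_endB in the frame of bar2_face between -0.004 and 0.022 m and z of plate2_endB in the frame of bar2_face below 0.012 m)) and angle between plate2_center's own z axis and vertical between 0.21 and 0.75 rad and contact force between the fingers and plate2 above 0.5 N), for 0.1 s.
2. the clamp's jaw is slid open (12 mm or more) (value of joint jaw above 0.012 m), for 0.1 s.
3. the clamped plate, still held and tilted, stands with its foot on the tray floor behind the end bar (((x of plate3_endA in the frame of bar3_face between -0.004 and 0.022 m and z of plate3_endA in the frame of bar3_face below 0.012 m) or (x of plate3_endB in the frame of bar3_face between -0.004 and 0.022 m and z of plate3_endB in the frame of bar3_face below 0.012 m)) and angle between plate3_center's own z axis and vertical between 0.21 and 0.75 rad and contact force between the fingers and plate3 above 0.5 N), for 0.1 s.
At the end, for the whole second after the job is handed in: Bench plate at the middle bar, clamp plate at the end bar: foot end face centre -3 to +5 mm from the bar face and under 9 mm above the floor, leaning 12 to 43 deg, within 9 mm of the tray centre line and 0.10 rad of straight, plate 1 within 8 mm of its start; all released and at rest (((x of plate2_endA in the frame of bar2_face between -0.003 and 0.005 m and z of plate2_endA in the frame of bar2_face below 0.009 m) or (x of plate2_endB in the frame of bar2_face between -0.003 and 0.005 m and z of plate2_endB in the frame of bar2_face below 0.009 m)) and angle between plate2_center's own z axis and vertical between 0.21 and 0.75 rad and y of plate2_center in the frame of tray between -0.009 and 0.009 m and angle between the y axis of each of plate2_center, plate3_center and the y axis of tray, either way round below 0.1 rad and linear speed of each of plate2, plate3, plate1 below 0.01 m/s and ((x of plate3_endA in the frame of bar3_face between -0.003 and 0.005 m and z of plate3_endA in the frame of bar3_face below 0.009 m) or (x of plate3_endB in the frame of bar3_face between -0.003 and 0.005 m and z of plate3_endB in the frame of bar3_face below 0.009 m)) and angle between plate3_center's own z axis and vertical between 0.21 and 0.75 rad and y of plate3_center in the frame of tray between -0.009 and 0.009 m and distance of plate1_center from where it was at the start of the episode below 0.008 m); the robot touches nothing.
It fails at once if the jar, its lid or the organiser is moved by more than 20 mm (distance of any of jar_mid, jar_lid, organiser from where it was at the start of the episode above 0.02 m).
It fails at once if the first plate is moved by more than 15 mm (distance of plate1_center from where it was at the start of the episode above 0.015 m).
It also fails if it takes over 61 s, if anything falls off the work surface, if the arm or the gripper's body presses on something with over 40 N, if the wrist force passes 120 N, or if a joint passes its speed limit or range.

## Working session

There is one attempt and no reset: what is moved stays moved. The work goes in short steps, each a Python script; the robot and the scene stay as the last script left them, time stands still between calls to the robot, and variables do not carry over. Pictures are saved under pics/ and viewed, about 8 in all and at most 12, crops included, and the job is handed in when it is done.

```bash
mkdir -p pics; cat > h.py <<'E'
import numpy as np, cv2
from workcell import r
def cam(n,save=None):
    d=r.get_image(n)
    if save: cv2.imwrite('pics/'+save,d['image'])
    d['R']=cv2.Rodrigues(np.array(d['rvec'],float))[0]; d['t']=np.array(d['tvec'],float).ravel()
    return d
def ray(d,uv):
    p=cv2.undistortPoints(np.array([[uv]],float),np.array(d['mtx'],float),np.array(d['D'],float))[0,0]
    v=d['R'].T@np.array([p[0],p[1],1]); return -d['R'].T@d['t'],v
def atz(d,uv,z):
    o,v=ray(d,uv); return o+v*(z-o[2])/v[2]
def atd(d,uv):
    u,v=np.round(uv).astype(int); w=d['depth'][max(v-2,0):v+3,max(u-2,0):u+3]; w=w[w>0]
    if not len(w): return None
    o,q=ray(d,uv); return o+q*np.median(w)
def cloud(d):
    v,u=np.nonzero(d['depth']>0); z=d['depth'][v,u]
    p=cv2.undistortPoints(np.stack([u,v],1).astype(float)[:,None],np.array(d['mtx'],float),np.array(d['D'],float))[:,0]
    P=np.c_[p*z[:,None],z]; return (P-d['t'])@d['R'],u,v,d['image'][v,u]
E
python3 - <<'E'
from h import *
np.set_printoptions(precision=4,suppress=True)
for c in ['top','scene']:
    d=cam(c,c+'0.png'); print(c,-d['R'].T@d['t'])
    for q in ['tray','bar1_face','plate1_center','plate2_center','plate3_center','clamp','jaw_post','jar_mid','jar_lid','organiser']:
        for t in r.tip_of(c,q)[:4]: print(q,round(t['conf'],2),np.round(t['position'],1),atd(d,t['position']))
cv2.imwrite('pics/both.png',np.hstack([cv2.imread('pics/top0.png'),cv2.imread('pics/scene0.png')])[:, :])
print(r.observe()['time_s'])
E
```

```text
top [0.4742 0.0082 1.7882]
tray 0.64 [278.4 194.7] [ 0.5747 -0.0483  0.0065]
bar1_face 0.58 [284.1 196.2] [ 0.5684 -0.0688  0.0174]
plate1_center 0.62 [292.9 195.2] [ 0.5709 -0.1     0.0366]
plate2_center 0.85 [354.4 197.2] [ 0.5635 -0.3289  0.0084]
plate2_center 0.84 [370.9 234.5] [ 0.4259 -0.3868  0.01  ]
plate2_center 0.68 [394.5 198. ] [ 0.5594 -0.4768  0.0117]
plate3_center 0.9 [130.  206.8] [0.5329 0.5022 0.0101]
plate3_center 0.88 [134.6 245. ] [0.3918 0.4833 0.0109]
plate3_center 0.58 [179.7 204.6] [0.5391 0.3122 0.0363]
clamp 0.66 [179.7 202.5] [0.5467 0.3117 0.0393]
clamp 0.59 [278.9 195.7] [ 0.571  -0.0501  0.0062]
jaw_post 0.67 [179.1 222.5] [0.4741 0.312  0.0478]
jar_mid 0.71 [214.7 142.4] [0.7634 0.1826 0.0566]
jar_mid 0.41 [279.8 194.8] [ 0.5743 -0.0535  0.0065]
jar_lid 0.85 [267.2 140.3] [ 0.7774 -0.0083  0.0103]
organiser 0.6 [309.8 136.3] [ 0.7907 -0.1666  0.0144]
scene [1.3669 0.0507 1.4059]
tray 0.84 [226.1 198.1] [ 0.5721 -0.0642  0.0115]
bar1_face 0.65 [224.4 196.3] [ 0.5681 -0.0705  0.0181]
plate1_center 0.75 [213.7 189.3] [ 0.5534 -0.1103  0.0441]
plate2_center 0.72 [155.1 196.9] [ 0.5714 -0.3373  0.0098]
plate2_center 0.7 [124.2 196.5] [ 0.5704 -0.458   0.007 ]
plate2_center 0.55 [148.8 168.3] [ 0.4382 -0.3819  0.0068]
plate3_center 0.75 [321.3 189. ] [0.5393 0.2978 0.0364]
plate3_center 0.64 [364.6 160.4] [0.3833 0.4877 0.0082]
plate3_center 0.55 [373.7 192.2] [0.5329 0.5053 0.0085]
clamp 0.94 [323.1 190.9] [0.5482 0.3039 0.0374]
jaw_post 0.71 [328.2 173.6] [0.4794 0.326  0.0526]
jar_mid 0.72 [294.2 244.7] [0.7783 0.1857 0.0542]
organiser 0.8 [192.3 250. ] [ 0.7913 -0.1723  0.0207]
1.1
```

View pics/top0.png

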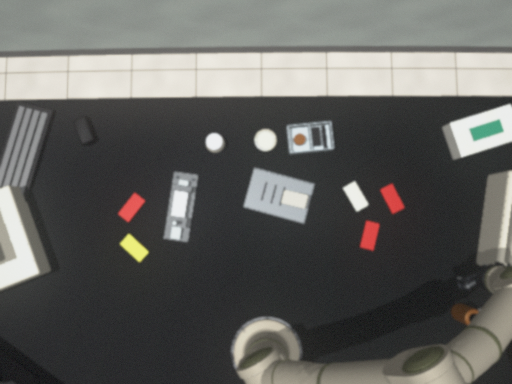

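View pics/scene0.png

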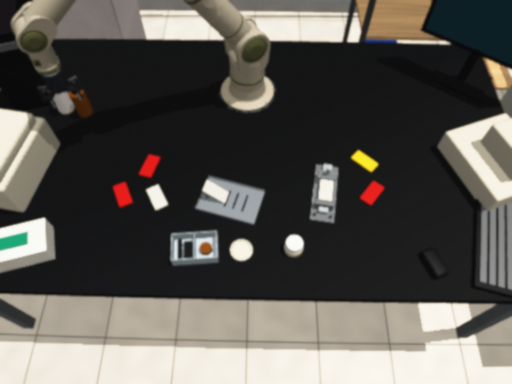

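Top view: white plate 2 is at (355,196) and the tray at (279,196), with plate 1's head towards the right. The clamp is at (181,206) with plate 3 at (179,204), post end at (179,222). The red and yellow look-alikes are separate. Scene view agrees. Next are close wrist looks.

```bash
python3 - <<'E'
from h import *
np.set_printoptions(precision=4,suppress=True)
R0=np.array(r.observe()['tool_rot']); print(R0)
ims=[]
for i,p in enumerate([[0.54,-0.34,0.36],[0.56,-0.09,0.36]]):
    r.move_ptp(p,R0); d=cam('wrist',f'w{i}.png'); print(-d['R'].T@d['t'],r.observe()['time_s']); ims.append(d['image'])
    np.savez(f'w{i}.npz',**{k:np.array(d[k]) for k in ['image','depth','mtx','D','R','t']})
    for q in ['tray','bar1_face','plate1_center','plate2_center']:
        for t in r.tip_of('wrist',q)[:3]: print(q,round(t['conf'],2),np.round(t['position'],1),atd(d,t['position']))
cv2.imwrite('pics/w01.png',cv2.resize(np.hstack(ims),(800,300)))
print(r.observe()['time_s'])
E
```

```text
[[ 0.907   0.4212 -0.0001]
 [ 0.4212 -0.907  -0.    ]
 [-0.0001 -0.     -1.    ]]
[ 0.6137 -0.3069  0.4909] 2.675
tray 0.73 [86.  39.7] [ 0.5714 -0.0501  0.0053]
bar1_face 0.86 [92.9 51.3] [ 0.5622 -0.0721  0.0227]
plate1_center 0.88 [112.4  62.2] [ 0.5627 -0.1121  0.0465]
plate2_center 0.94 [250.2 212.1] [ 0.423  -0.3853  0.0099]
plate2_center 0.86 [324.8 161.8] [ 0.558  -0.4608  0.0091]
plate2_center 0.65 [259.5 122. ] [ 0.5714 -0.334   0.0099]
[ 0.6345 -0.057   0.4914] 3.9083
tray 0.89 [235.2 123.4] [ 0.5739 -0.0499  0.0062]
bar1_face 0.56 [244.8 129.8] [ 0.5727 -0.0679  0.0183]
plate1_center 0.8 [263.9 149.7] [ 0.5608 -0.1063  0.0439]
plate1_center 0.49 [235.8 122.7] [ 0.5753 -0.0504  0.0058]
plate2_center 0.97 [442.2 227.8] [ 0.5611 -0.4617  0.0095]
plate2_center 0.72 [382.3 195.4] [ 0.5688 -0.3307  0.0096]
plate2_center 0.18 [242.3 132.1] [ 0.5676 -0.0658  0.0173]
4.1083
```

View pics/w01.png

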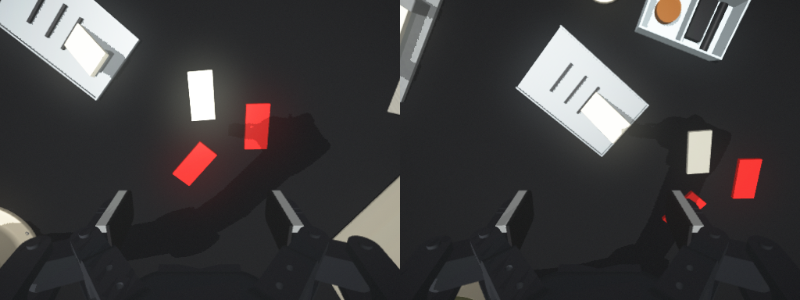

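Both views are clear. In w0 plate 2 is the white one (upper centre, 200,95 in the half-size picture), beside two red ones. In w1 the tray shows three bars with plate 1 leaning to the lower right. Next I fit rectangles to the depth.

```bash
cat > fit.py <<'E'
from h import *
def rect(P):
    (c,s,a)=cv2.minAreaRect(P[:,:2].astype(np.float32)); b=cv2.boxPoints((c,s,a))
    e=b[1]-b[0]; f=b[2]-b[1]
    if np.linalg.norm(f)>np.linalg.norm(e): e,f=f,e
    return np.array(c),np.linalg.norm(e),np.linalg.norm(f),e/np.linalg.norm(e)
def white(c): c=c.astype(int); return (c.min(1)>110)&(c.max(1)-c.min(1)<60)
def big(P):  # largest connected component on 3 mm grid
    g=np.round((P[:,:2]-P[:,:2].min(0))/.004).astype(int); m=np.zeros(g.max(0)+1,np.uint8); m[g[:,0],g[:,1]]=1
    n,l,s,_=cv2.connectedComponentsWithStats(m); k=1+np.argmax(s[1:,4]); return P[l[g[:,0],g[:,1]]==k]
E
python3 - <<'E'
from fit import *
np.set_printoptions(precision=4,suppress=True)
for i in (0,1):
    d=dict(np.load(f'w{i}.npz')); P,u,v,c=cloud(d)
    m=(np.hypot(P[:,0]-.57,P[:,1]+.332)<.075)&(abs(P[:,2]-.01)<.006)&white(c); Q=big(P[m]); print('plate2',rect(Q),np.median(Q[:,2]),len(Q))
    m=(np.hypot(P[:,0]-.573,P[:,1]+.05)<.16)&(P[:,2]>.004)&(P[:,2]<.03); Q=big(P[m]); 
    C,L,W,e=rect(Q); print('tray',C,L,W,e,len(Q))
    if e[1]>0:e=-e
    f=np.array([-e[1],e[0]])
    X=np.c_[(P[:,:2]-C)@e,(P[:,:2]-C)@f,P[:,2]]
    n=(abs(X[:,1])<.02)&(abs(X[:,0])<.12)
    # dark bars and plate profile
    for x in np.arange(-.09,.116,.005):
        k=n&(abs(X[:,0]-x)<.0025); 
        if i==1 and k.any(): print('%.3f z %.4f br %d'%(x,np.median(X[k,2]),np.median(c[k])),end=' | ')
    k=white(c)&(X[:,2]>.02)&(abs(X[:,1])<.05)&(X[:,0]>.0)&(X[:,0]<.115)&(X[:,2]<.09); print('p1 y range',np.percentile(X[k,1],[1,99]))
E
```

```text
plate2 (array([ 0.5682, -0.3317]), np.float32(0.099901184), np.float32(0.04988616), array([0.8705, 0.4922], dtype=float32)) 0.009866291840773936 1960
tray [ 0.5739 -0.0485] 0.23088141 0.15147325 [0.2729 0.962 ] 11854
p1 y range [-0.0235  0.0257]
plate2 (array([ 0.5684, -0.3315]), np.float32(0.09993499), np.float32(0.05185987), array([0.8707, 0.4918], dtype=float32)) 0.009590113394003206 1627
tray [ 0.5736 -0.0478] 0.23057574 0.15151247 [0.2678 0.9635] 12102
-0.090 z 0.0060 br 241 | -0.085 z 0.0060 br 241 | -0.080 z 0.0059 br 241 | -0.075 z 0.0060 br 240 | -0.070 z 0.0060 br 240 | -0.065 z 0.0059 br 240 | -0.060 z 0.0110 br 175 | -0.055 z 0.0090 br 110 | -0.050 z 0.0059 br 239 | -0.045 z 0.0061 br 238 | -0.040 z 0.0060 br 238 | -0.035 z 0.0060 br 238 | -0.030 z 0.0061 br 238 | -0.025 z 0.0061 br 232 | -0.020 z 0.0118 br 106 | -0.015 z 0.0058 br 227 | -0.010 z 0.0059 br 236 | -0.005 z 0.0058 br 236 | 0.000 z 0.0059 br 235 | 0.005 z 0.4220 br 35 | 0.010 z 0.4308 br 35 | 0.015 z 0.4351 br 35 | 0.020 z 0.4390 br 31 | 0.025 z 0.4292 br 32 | 0.030 z 0.4298 br 32 | 0.035 z 0.4303 br 32 | 0.040 z 0.4305 br 32 | 0.045 z 0.4299 br 32 | 0.050 z 0.4285 br 32 | 0.055 z 0.0408 br 254 | 0.060 z 0.0438 br 254 | 0.065 z 0.0469 br 254 | 0.070 z 0.0499 br 254 | 0.075 z 0.0529 br 254 | 0.080 z 0.0563 br 254 | 0.085 z 0.0606 br 252 | 0.090 z 0.0625 br 254 | 0.095 z 0.0657 br 254 | 0.100 z 0.0648 br 199 | 0.105 z 0.0599 br 134 | 0.115 z 0.0124 br 130 | p1 y range [-0.0246  0.0245]
```

```bash
cat >> h.py <<'E'
TC=np.array([.5738,-.0482]); E3=np.array([-.2704,-.9627,0]); E3/=np.linalg.norm(E3); Z=np.array([0,0,1.])
def Rt(a,th,s):   # a: horizontal dir towards head, th tilt deg
    t=np.radians(th); x=np.cos(t)*a+np.sin(t)*Z; z=np.sin(t)*a-np.cos(t)*Z
    return np.c_[s*x,np.cross(z,s*x),z]
def pose(fx,fz,th,h,s):  # foot bottom corner at tray x=fx, fz above floor
    R=Rt(E3,th,s); n=-R[:,2]; x=s*R[:,0]
    F=np.r_[TC,.006+fz]+fx*E3
    return F+.05*x+(.005+h)*n,R
E
python3 - <<'E'
from h import *
np.set_printoptions(precision=3,suppress=True)
p=np.array([-.8706,-.492,0]); p/=np.linalg.norm(p)
for s in (1,-1):
    print(s,r.inverse_kinematics([.5683,-.3316,.013],Rt(p,0,s)))
    for th in (20,28,38):
        for fx in (-.005,-.05): print('  ',th,fx,r.inverse_kinematics(*pose(fx,.02,th,.008,s)))
    # plate3, clamp +x about world +x ; flipped options
    for sg in (1,-1): print('  p3',sg,r.inverse_kinematics([.54,.312,.06],Rt(np.array([sg*1.,0,0]),0,s)))
E
```

```text
1 [ 61.247  63.32  -63.553 106.146  68.16   59.528  86.968]
   20 -0.005 [ -42.379   61.909   62.869  119.309  -54.849   40.743 -144.18 ]
   20 -0.05 [ 26.141  58.991 -63.337 112.646  67.703  76.39   92.059]
   28 -0.005 [ 26.11   60.296 -63.319 112.829  69.144  84.509  91.106]
   28 -0.05 [ 21.916  60.936 -63.321 110.4    67.531  85.507  89.493]
   38 -0.005 [ 21.148  63.559 -63.33  110.168  69.046  95.907  87.652]
   38 -0.05 [ 17.109  64.23  -63.33  107.281  67.376  96.92   86.535]
  p3 1 [ -32.264   41.019   -4.507  112.397    6.562   26.824 -131.529]
  p3 -1 [-14.264  44.665 -32.515 111.171  40.074  35.941  17.088]
-1 [ 26.015  46.412  -1.08  108.537   1.846  25.068 -36.93 ]
   20 -0.005 [ -7.965  41.943   0.894 117.181  33.499  33.551 -53.09 ]
   20 -0.05 [-10.469  42.462  -1.221 115.058  32.388  36.428 -55.709]
   28 -0.005 [-11.235  43.589  -0.025 115.3    39.04   41.673 -61.136]
   28 -0.05 [-13.459  44.227  -2.25  112.764  37.259  44.915 -62.749]
   38 -0.005 [-14.396  46.475  -1.758 112.557  43.311  52.4   -68.126]
   38 -0.05 [-16.547  47.237  -3.718 109.573  41.028  55.77  -68.773]
  p3 1 [-14.264  44.665 -32.515 111.171  40.074  35.941  17.088]
  p3 -1 [ -32.264   41.019   -4.507  112.397    6.562   26.824 -131.529]
```

```bash
python3 - <<'E'
from h import *
np.set_printoptions(precision=4,suppress=True)
p=np.array([-.8706,-.492,0]); p/=np.linalg.norm(p); R=Rt(p,0,-1)
c=np.array([.5683,-.3316])
r.move_ptp([*c,.06],R); r.set_gripper(.060,40)
print(r.servo_line([*c,.022],R,speed=.1,stop_force=8))
hit=r.servo_line([*c,.002],R,speed=.02,stop_force=3)
o=r.observe(); print(hit,o['ee_pos'],o['force'],o['time_s'])
r.servo_line([*c,o['ee_pos'][2]+.0045],R,speed=.05)
w=r.set_gripper(.03,40); o=r.observe(); print(w,o['gripper_width'],o['ee_pos'],o['force'],o['time_s'])
E
```

```text
False
True [ 0.5683 -0.3315  0.0061] [-1.337   0.8085  6.1685] 7.2083
False 0.04839574008769403 [ 0.5684 -0.3317  0.0109] [-0.956   1.2426  4.5586] 7.7083
```

```bash
python3 - <<'E'
from h import *
np.set_printoptions(precision=4,suppress=True)
o=r.observe(); p=o['ee_pos']
r.servo_line([p[0],p[1],.13],speed=.2)
o=r.observe(); print(o['gripper_width'],o['force'])
r.move_ptp(*pose(-.006,.05,36,.006,-1))
d=cam('wrist','w2.png'); o=r.observe(); print(o['gripper_width'],o['force'],o['time_s'])
P,u,v,c=cloud(d)
from fit import white
x=E3; f=np.cross(Z,x); X=np.c_[(P[:,:2]-TC)@x[:2],(P[:,:2]-TC)@f[:2],P[:,2]]
n=-o['tool_rot'][:,2]; tp=np.array(o['ee_pos'])
k=white(c)&(abs((P-tp)@n+.001)<.005)&(np.linalg.norm(P-tp,axis=1)<.07)
print(k.sum(), ((P-tp)@n)[k].mean() if k.any() else 0)
if k.any():
    # plate outline in tool frame
    q=(P[k]-tp)@o['tool_rot']; print(np.percentile(q,[1,99],axis=0), cv2.minAreaRect(q[:,:2].astype(np.float32)))
E
```

```text
0.04881165825196172 [ 0.7155  0.1247 -1.9007]
0.048874050688205495 [-0.0889 -0.734  -1.6683] 9.65
17004 -0.0003757792074108965
[[-0.0469 -0.0239 -0.0011]
 [ 0.0506  0.0249  0.003 ]] ((0.0007982924580574036, 0.0013755951076745987), (0.10057108849287033, 0.06361602991819382), 0.5045227408409119)
```

View pics/w2.png

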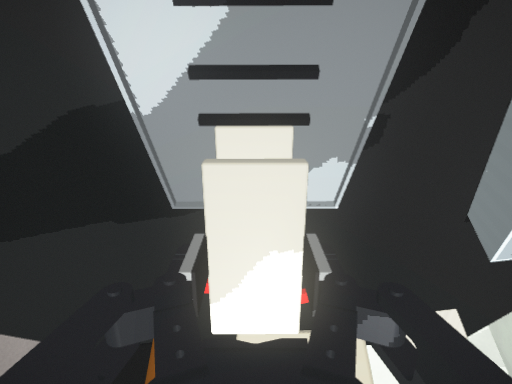

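Plate 2 is held straight at 36°, its foot edge at row 160, in line with the bars and plate 1. Next, lower until contact and draw back.

```bash
python3 - <<'E'
from h import *
np.set_printoptions(precision=4,suppress=True)
def tp(): 
    o=r.observe(); return np.array(o['ee_pos']),np.array(o['force']),o['gripper_width'],o['time_s']
def show(m): 
    p,f,w,t=tp(); print(m,'fx %.4f y %.4f z %.4f'%((p-np.r_[TC,0])@E3,(p-np.r_[TC,0])@np.cross(Z,E3),p[2]),f@E3,f[2],w,t)
show('start')
print(r.servo_line(pose(-.006,.010,36,.006,-1)[0],speed=.1,stop_force=8))
print(r.servo_line(pose(-.006,-.006,36,.006,-1)[0],speed=.02,stop_force=3)); show('floor')
print('nominal z at floor',pose(-.006,0,36,.006,-1)[0][2])
p=tp()[0]; r.servo_line(p+[0,0,.0005],speed=.02); show('relaxed')
p=tp()[0]
print(r.servo_line(p-.024*E3,speed=.02,stop_force=4)); show('bar')
print('nominal fx',(pose(0,0,36,.006,-1)[0]-np.r_[TC,0])@E3)
cam('wrist','w3.png')
E
```

```text
start fx 0.0303 y 0.0003 z 0.0945 0.7307001272901059 -1.6683161573123273 0.048874050688205495 9.65
False
True
floor fx 0.0284 y 0.0000 z 0.0426 -0.0683225437662518 4.116099340023215 0.04859562108189619 10.7917
nominal z at floor 0.04428844955274808
relaxed fx 0.0283 y 0.0001 z 0.0431 0.09667385472789662 0.6292207951200132 0.04873159888585901 11.0417
True
bar fx 0.0207 y -0.0003 z 0.0433 1.1978088376450864 2.3008140197047844 0.048463425733023896 11.65
nominal fx 0.03398521194353015
```

View pics/w3.png

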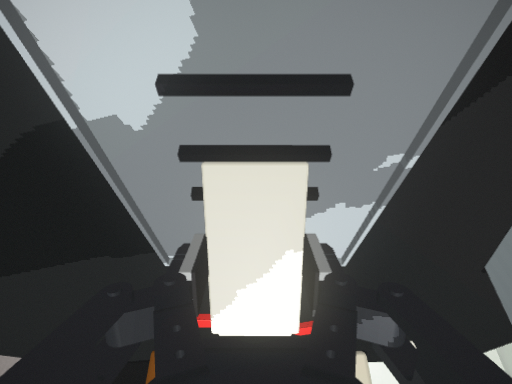

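The foot edge (row 160) sits against the middle bar, centred. Next, pivot the head down about the foot, release and retreat along the tool axis.

```bash
cat >> h.py <<'E'
def show(m): 
    o=r.observe(); p=np.array(o['ee_pos']); f=np.array(o['force']); f3=np.cross(Z,E3); q=p-np.r_[TC,0]
    print(m,'fx %.4f y %.4f z %.4f'%(q@E3,q@f3,p[2]),'Fx %.1f Fy %.1f Fz %.1f w %.4f t %.2f'%(f@E3,f@f3,f[2],o['gripper_width'],o['time_s']),flush=True); return p
E
python3 - <<'E'
from h import *
p=show('a'); off=p-pose(-.0141,0,36,.006,-1)[0]
for th in (33,30.5,29,28,27):
    t,R=pose(-.0145,0,th,.006,-1)
    hit=r.servo_line(t+off,R,speed=.025,stop_force=5); p=show((th,hit))
    if hit: break
r.set_gripper(.062); p=show('open')
Rc=np.array(r.observe()['tool_rot'])
r.servo_line(p-.09*Rc[:,2],Rc,speed=.15); show('up')
d=cam('wrist','w4.png')
from fit import white
P,u,v,c=cloud(d); f3=np.cross(Z,E3); X=np.c_[(P[:,:2]-TC)@E3[:2],(P[:,:2]-TC)@f3[:2],P[:,2]]
for x in np.arange(-.03,.11,.01):
    k=(abs(X[:,0]-x)<.002)&(abs(X[:,1])<.035)&white(c)&(X[:,2]>.011)
    if k.sum()>5: print('%.3f z %.4f y %.4f %.4f'%(x,np.median(X[k,2]),*np.percentile(X[k,1],[2,98])))
E
```

```text
a fx 0.0207 y -0.0003 z 0.0431 Fx 0.1 Fy 0.0 Fz 1.6 w 0.0488 t 11.70
(33, False) fx 0.0229 y -0.0004 z 0.0414 Fx 0.7 Fy 0.6 Fz 2.1 w 0.0489 t 11.95
(30.5, False) fx 0.0239 y -0.0004 z 0.0397 Fx 2.5 Fy 0.3 Fz 2.1 w 0.0488 t 12.20
(29, False) fx 0.0244 y -0.0004 z 0.0386 Fx 2.3 Fy 0.2 Fz 2.2 w 0.0488 t 12.45
(28, False) fx 0.0245 y -0.0003 z 0.0381 Fx 1.0 Fy -0.7 Fz 6.2 w 0.0484 t 12.70
(27, False) fx 0.0246 y -0.0003 z 0.0380 Fx -2.2 Fy -2.0 Fz 14.1 w 0.0488 t 12.95
open fx 0.0250 y -0.0004 z 0.0368 Fx 0.2 Fy 0.3 Fz -0.7 w 0.0619 t 13.23
up fx -0.0153 y -0.0008 z 0.1166 Fx 0.1 Fy -0.2 Fz 0.6 w 0.0622 t 13.98
-0.030 z 0.1190 y -0.0348 0.0349
-0.020 z 0.0147 y -0.0311 0.0234
-0.010 z 0.0197 y -0.0234 0.0241
0.000 z 0.0249 y -0.0237 0.0238
0.010 z 0.0301 y -0.0233 0.0242
0.020 z 0.0353 y -0.0237 0.0238
0.030 z 0.0405 y -0.0232 0.0241
0.040 z 0.0457 y -0.0236 0.0237
0.050 z 0.0508 y -0.0238 0.0241
0.060 z 0.0561 y -0.0233 0.0239
0.070 z 0.0598 y -0.0223 0.0228
0.080 z 0.0560 y -0.0237 0.0238
0.090 z 0.0622 y -0.0239 0.0235
0.100 z 0.0661 y -0.0214 0.0161
```

View pics/w4.png

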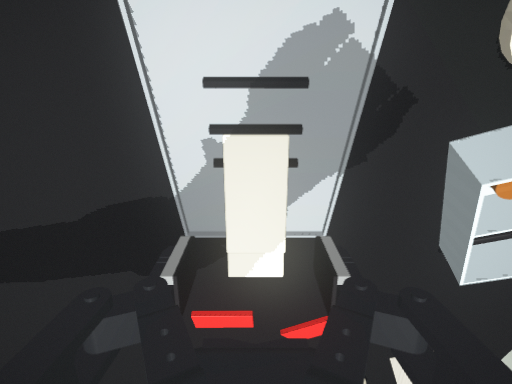

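Plate 2 rests against the middle bar at about 27.5°, centred, with plate 1 unmoved. Next, look at the clamp.

```bash
python3 - <<'E'
from fit import *
np.set_printoptions(precision=4,suppress=True)
p=np.array(r.observe()['ee_pos']); r.servo_line(p+[0,0,.06],speed=.25)
a=np.array([-.99,.12,0]); a/=np.linalg.norm(a)
r.move_ptp([.56,.29,.34],Rt(a,0,-1)); print(r.observe()['q'],r.observe()['time_s'])
d=cam('wrist','w5.png')
for q in ['plate3_center','jaw_post','clamp']:
    for t in r.tip_of('wrist',q)[:3]: print(q,round(t['conf'],2),np.round(t['position'],1),atd(d,t['position']),atz(d,t['position'],.067))
P,u,v,c=cloud(d); near=np.hypot(P[:,0]-.54,P[:,1]-.312)<.17
k=near&white(c)&(abs(P[:,2]-.038)<.004); Q=big(P[k]); print('p3',rect(Q),np.median(Q[:,2]),len(Q))
k=near&(P[:,2]>.004)&(P[:,2]<.1); Q=big(P[k]); print('clamp',rect(Q))
k=near&(P[:,2]>.075)&(P[:,2]<.1); 
if k.sum()>5: Q=big(P[k]); print('post',Q[:,:2].mean(0),Q[:,2].max(),rect(Q),len(Q))
E
```

```text
[ -45.8189   23.2708   19.3762   99.0864   -8.6913   59.2545 -120.3277] 15.7667
plate3_center 0.9 [155.8 253.3] [0.388  0.4873 0.0099] [0.4195 0.4616 0.067 ]
plate3_center 0.89 [128.  178.8] [0.5287 0.5009 0.0101] [0.5426 0.4736 0.067 ]
plate3_center 0.83 [241.7 159.9] [0.5439 0.3113 0.038 ] [0.5504 0.3092 0.067 ]
jaw_post 0.6 [235.3 210.7] [0.4809 0.3274 0.0802] [0.4754 0.329  0.067 ]
p3 (array([0.5424, 0.3149]), np.float32(0.093089424), np.float32(0.051225796), array([ 0.9904, -0.1383], dtype=float32)) 0.03793782812216137 2030
clamp (array([0.5341, 0.3155]), np.float32(0.24994545), np.float32(0.09017783), array([ 0.9888, -0.1494], dtype=float32))
post [0.4764 0.3236] 0.08878921808234212 (array([0.4753, 0.3242]), np.float32(0.014859139), np.float32(0.014556524), array([ 0.8787, -0.4774], dtype=float32)) 118
```

View pics/w5.png

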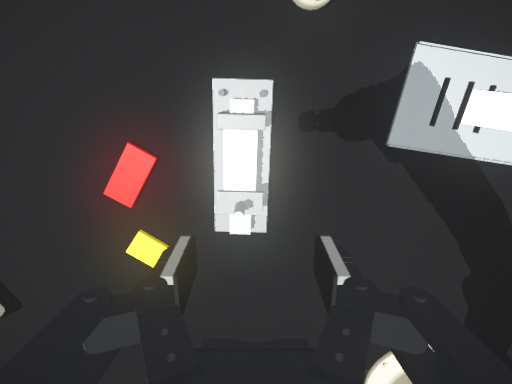

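The white plate 3 is at (241,160) and the post at (240,207) towards the -x (robot) end. The fixed jaw is at the top. Next, grip the post, draw the jaw, then pick the plate.

```bash
python3 - <<'E'
from fit import *
np.set_printoptions(precision=4,suppress=True)
cx=np.array([.989,-.147,0]); cx/=np.linalg.norm(cx); R=Rt(-cx,0,-1)
post=np.array([.4756,.3240])
r.set_gripper(.05,30); r.move_ptp([*post,.13],R)
print(r.servo_line([*post,.068],R,speed=.12,stop_force=12)); 
r.set_gripper(.008,30); o=r.observe(); print(o['gripper_width'],o['force'],o['time_s'])
t=np.r_[post,.068]-.028*cx
print(r.servo_line(t,R,speed=.04,stop_force=30)); o=r.observe(); print(o['ee_pos'],o['force'],o['gripper_width'])
r.set_gripper(.05); o=r.observe(); p=np.array(o['ee_pos']); print(o['force'])
r.servo_line([p[0],p[1],.14],R,speed=.2)
r.move_ptp([.56,.29,.25],R)
d=cam('wrist','w6.png'); P,u,v,c=cloud(d); near=np.hypot(P[:,0]-.54,P[:,1]-.312)<.17
k=near&white(c)&(abs(P[:,2]-.038)<.004); Q=big(P[k]); print('p3',rect(Q),np.median(Q[:,2]),len(Q))
k=near&(P[:,2]>.075)&(P[:,2]<.1)
if k.sum()>5: Q=big(P[k]); print('post',rect(Q)[0])
print(r.observe()['time_s'])
E
```

```text
False
0.014976904478670169 [-1.103  -5.4032  8.4254] 18.225
False
[0.4486 0.3265 0.0689] [ 0.0931 -5.9853  7.4606] 0.014819670212246965
[-0.2632  0.2278  0.0427]
p3 (array([0.5392, 0.3159]), np.float32(0.0995923), np.float32(0.049770538), array([ 0.9875, -0.1579], dtype=float32)) 0.03794111964057392 3218
post [0.4482 0.3279]
20.7583
```

View pics/w6.png

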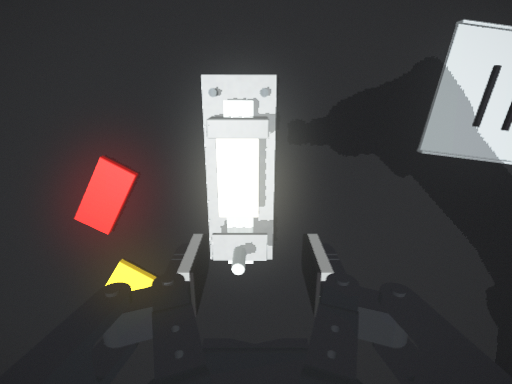

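Jaw opened 28 mm and plate 3 is clear of the lip, lying straight. Next, pick it, carry it over, land it and draw it back.

```bash
python3 - <<'E'
from fit import *
cx=np.array([.9875,-.158,0]); cx/=np.linalg.norm(cx); R=Rt(-cx,0,-1)
c=np.array([.5392,.3159])
r.set_gripper(.060,40); r.move_ptp([*c,.10],R)
print(r.servo_line([*c,.0387],R,speed=.08,stop_force=12)); show('down')
r.set_gripper(.03,40); show('grip')
r.servo_line([*c,.16],R,speed=.2); show('lift')
r.move_ptp(*pose(-.042,.07,36,.006,-1)); o=r.observe()
d=cam('wrist','w7.png'); P,u,v,col=cloud(d); tp=np.array(o['ee_pos']); n=-o['tool_rot'][:,2]
k=white(col)&(abs((P-tp)@n+.001)<.005)&(np.linalg.norm(P-tp,axis=1)<.07); q=(P[k]-tp)@o['tool_rot']; q=q[abs(q[:,1])<.027]
print('held',np.percentile(q,[.5,99.5],axis=0),np.polyfit(q[:,0],q[:,2],1)); show('above')
E
```

```text
False
down fx -0.3413 y -0.1316 z 0.0388 Fx -0.2 Fy -0.0 Fz 0.3 w 0.0600 t 22.60
grip fx -0.3413 y -0.1315 z 0.0395 Fx 1.7 Fy -0.7 Fz 5.9 w 0.0487 t 22.85
lift fx -0.3409 y -0.1324 z 0.1591 Fx -0.3 Fy -1.2 Fz -1.4 w 0.0487 t 23.61
held [[-0.04765049 -0.02389783 -0.00039165]
 [ 0.05072793  0.02512288  0.00428024]] [0.00089129 0.00118174]
above fx -0.0092 y -0.0003 z 0.1140 Fx -0.6 Fy -0.3 Fz -0.8 w 0.0487 t 25.00
```

View pics/w7.png

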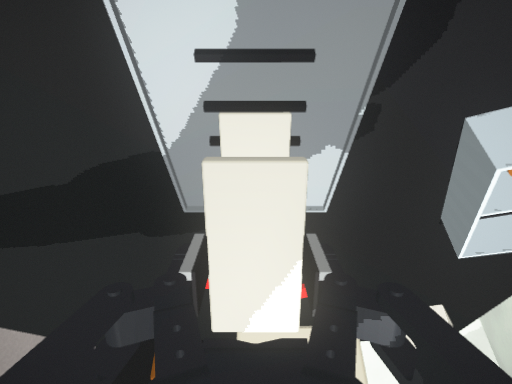

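Plate 3 is held straight, over plate 2 and in line with the bars.

```bash
python3 - <<'E'
from fit import *
q=lambda fz: pose(-.042,fz,36,.006,-1)[0]
print(r.servo_line(q(.010),speed=.1,stop_force=8))
print(r.servo_line(q(-.006),speed=.02,stop_force=3)); p=show('floor'); print('nominal',q(0)[2])
r.servo_line(p+.0005*Z,speed=.02); p=show('relaxed')
print(r.servo_line(p-.024*E3,speed=.02,stop_force=4)); p=show('bar')
print('foot corner fx',(p-pose(0,0,36,.006,-1)[0])@E3-.0008)
cam('wrist','w8.png')
E
```

```text
False
True
floor fx -0.0075 y 0.0000 z 0.0435 Fx 1.1 Fy 1.6 Fz 4.9 w 0.0486 t 26.32
nominal 0.04428844955274808
relaxed fx -0.0077 y 0.0001 z 0.0440 Fx 0.0 Fy 0.5 Fz 0.9 w 0.0487 t 26.57
True
bar fx -0.0159 y -0.0002 z 0.0441 Fx 0.1 Fy 0.9 Fz 1.4 w 0.0484 t 27.19
foot corner fx -0.05067476814337394
```

View pics/w8.png

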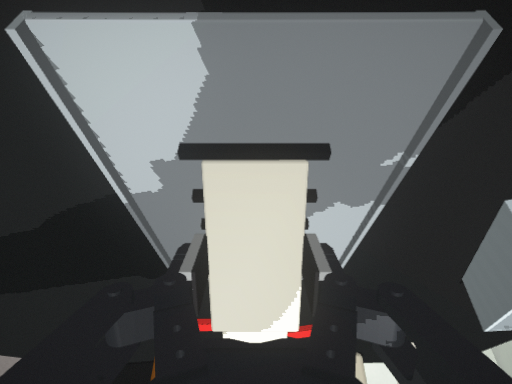

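The foot is home on the end bar, as with plate 2. Next, pivot the head down, release and check.

```bash
python3 - <<'E'
from fit import *
p=show('a'); b=-.0507; off=p-pose(b,0,36,.006,-1)[0]
for th in (32,29,27,25.5,24.5,23.7,23,22.3):
    t,R=pose(b-.0004,0,th,.006,-1)
    hit=r.servo_line(t+off,R,speed=.025,stop_force=5); show((th,hit))
    if hit or r.observe()['force'][2]>7: break
r.set_gripper(.062); p=show('open')
Rc=np.array(r.observe()['tool_rot'])
r.servo_line(p-.09*Rc[:,2],Rc,speed=.15); p=np.array(r.observe()['ee_pos'])
r.move_ptp(TC.tolist()+[.34],Rt(E3,0,-1)); r.move_ptp((TC+.02*E3[:2]).tolist()+[.34],Rt(E3,0,-1)) ; show('up')
d=cam('wrist','w9.png')
P,u,v,c=cloud(d); f3=np.cross(Z,E3); X=np.c_[(P[:,:2]-TC)@E3[:2],(P[:,:2]-TC)@f3[:2],P[:,2]]
for x in np.arange(-.06,.115,.01):
    k=(abs(X[:,0]-x)<.002)&(abs(X[:,1])<.03)&white(c)&(X[:,2]>.010)&(X[:,2]<.09)
    if k.sum()>5: print('%.3f z %.4f y %.4f %.4f'%(x,np.median(X[k,2]),*np.percentile(X[k,1],[2,98])))
E
```

```text
a fx -0.0158 y -0.0002 z 0.0440 Fx 0.1 Fy 1.1 Fz 1.5 w 0.0486 t 27.24
(32, True) fx -0.0103 y 0.0002 z 0.0421 Fx -0.4 Fy -0.3 Fz -1.1 w 0.0487 t 27.45
open fx -0.0130 y -0.0002 z 0.0412 Fx 0.4 Fy 0.1 Fz -0.1 w 0.0618 t 27.73
up fx 0.0198 y -0.0005 z 0.3376 Fx 0.2 Fy -0.0 Fz -0.7 w 0.0622 t 29.66
-0.060 z 0.0119 y -0.0278 0.0288
-0.050 z 0.0169 y -0.0244 0.0239
-0.040 z 0.0212 y -0.0243 0.0240
-0.030 z 0.0261 y -0.0233 0.0229
-0.020 z 0.0302 y -0.0243 0.0238
-0.010 z 0.0346 y -0.0241 0.0238
0.000 z 0.0391 y -0.0240 0.0237
0.010 z 0.0435 y -0.0239 0.0237
0.020 z 0.0475 y -0.0238 0.0236
0.030 z 0.0524 y -0.0238 0.0236
0.040 z 0.0474 y -0.0226 0.0241
0.050 z 0.0508 y -0.0241 0.0241
0.060 z 0.0563 y -0.0240 0.0239
0.070 z 0.0586 y -0.0236 0.0236
0.080 z 0.0560 y -0.0243 0.0244
0.090 z 0.0623 y -0.0242 0.0243
0.100 z 0.0661 y -0.0232 0.0218
```

View pics/w9.png

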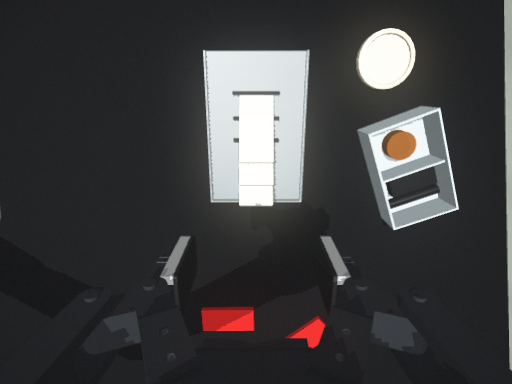

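The pivot stop tripped early, most likely on the acceleration of the rotation, so plate 3 was let down from about 32°. It lies straight and centred at 23.9°, but its foot appears about 2–3 mm off the end bar. There is time to mend this: regrip lightly and draw it home.

```bash
python3 - <<'E'
from fit import *
t,R=pose(-.0499,0,23.9,.007,-1)
r.move_ptp(t-.07*R[:,2],R); show('pre')
print(r.servo_line(t,R,speed=.06,stop_force=6)); show('at')
r.set_gripper(.03,20); p=show('grip')
print(r.servo_line(p-.0045*E3,R,speed=.012,stop_force=4)); show('bar')
r.set_gripper(.062); p=show('open')
r.servo_line(p-.09*R[:,2],R,speed=.15)
q=np.r_[TC,.30]; r.move_ptp(q,Rt(E3,0,-1)); r.wait(.3); show('up')
d=cam('wrist','w10.png')
P,u,v,c=cloud(d); f3=np.cross(Z,E3); X=np.c_[(P[:,:2]-TC)@E3[:2],(P[:,:2]-TC)@f3[:2],P[:,2]]
def prof(lo,hi):
    k=(X[:,0]>lo)&(X[:,0]<hi)&(abs(X[:,1])<.02)&white(c)&(X[:,2]>.010)&(X[:,2]<.09)
    s,b=np.polyfit(X[k,0],X[k,2]-.006,1); th=np.arctan(s); xc=-(b-.01/np.cos(th))/s
    k2=(X[:,0]>lo)&(X[:,0]<hi)&(abs(X[:,1])<.035)&white(c)&(abs(X[:,2]-.006-b-s*X[:,0])<.003)
    (_,_),(w,h),a=cv2.minAreaRect(X[k2,:2].astype(np.float32))
    print('lean %.1f corner %.4f endc %.4f y'%(np.degrees(th),xc,xc-.005*np.sin(th)),np.percentile(X[k2,1],[1,99]),'ang',a)
prof(-.045,.030); prof(.040,.062); prof(.078,.094)
for y in (-.03,.03):  # bar3/bar2 profile beside plates
    k=(abs(X[:,1]-y)<.003)&(X[:,2]>.0095)&(X[:,2]<.015)&(c.max(1)<150)&(X[:,0]<.0)
    print(np.sort(np.round(X[k,0],4))[::max(1,k.sum()//15)])
E
```

```text
pre fx -0.0372 y 0.0005 z 0.1019 Fx 0.3 Fy 0.4 Fz 0.8 w 0.0618 t 30.68
False
at fx -0.0093 y 0.0002 z 0.0375 Fx 1.1 Fy 0.0 Fz -0.3 w 0.0621 t 32.00
grip fx -0.0094 y 0.0003 z 0.0377 Fx -1.0 Fy 0.5 Fz 3.8 w 0.0496 t 32.25
True
bar fx -0.0105 y 0.0002 z 0.0374 Fx -2.0 Fy -0.1 Fz 4.1 w 0.0492 t 32.52
open fx -0.0098 y -0.0001 z 0.0372 Fx -0.2 Fy -0.2 Fz 0.0 w 0.0623 t 32.80
up fx -0.0010 y -0.0004 z 0.2986 Fx 0.5 Fy 0.7 Fz 0.2 w 0.0617 t 34.62
lean 23.4 corner -0.0516 endc -0.0535 y [-0.02447802  0.02415573] ang 0.03989338129758835
lean 27.8 corner -0.0136 endc -0.0160 y [-0.02456869  0.0245282 ] ang 89.64311218261719
lean 31.4 corner 0.0173 endc 0.0147 y [-0.02467911  0.02342782] ang 89.86588287353516
[-0.0589 -0.0588 -0.0576 -0.0575 -0.0561 -0.0561 -0.055  -0.0549 -0.022
 -0.0218 -0.0207 -0.0206 -0.0205 -0.0192 -0.0191]
[-0.059  -0.0589 -0.0588 -0.0576 -0.0576 -0.0563 -0.0563 -0.0562 -0.0549
 -0.0549 -0.0223 -0.0222 -0.0209 -0.0207 -0.0195 -0.0193]
```

View pics/w10.png

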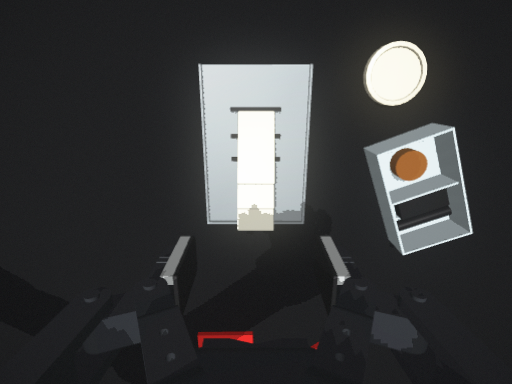

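Plate 3's foot is now about 1.2 mm past the end bar's face. All the plates are straight and centred, and the arm is clear.

```bash
python3 -c "
from workcell import r
r.job_done(); print(r.observe()['time_s'])"
```

```text
the job is handed in; nothing more can be done
the job is handed in; nothing more can be done
```

The job is handed in at about 35 s of the 61 s allowed. Both plates are laid in the row, released and standing clear of the gripper; no verdict was reported.

I laid the bench plate against the middle bar. Then I gripped the clamp's post, drew the jaw open 28 mm, and laid the clamp plate against the end bar.

Last depth-camera checks, good to about 1–2 mm:

| Plate | Foot past bar face | Lean |
|---|---|---|
| Plate 2 (bench) | 1.5–2.5 mm | 27.8° |
| Plate 3 (clamp) | 1.2 mm | 23.4° |

- **Row:** both new plates are within 1 mm of the tray's centre line and straight to within about 0.4°.
- **Plate 1:** its depth profile matches the start to within 1 mm.
- **Jar, lid and organiser:** I never went near them. The lid and organiser show in the last picture and looked undisturbed. The jar was not checked again.

**What went wrong:**
- **Early release of plate 3:** the force stop tripped early as I pivoted plate 3 down, so it was let go at about 32° and its foot settled about 3 mm past the bar face. I regripped it lightly and drew it back to the bar.
- **Plate 2's foot:** the two readings differed by about 1 mm, both inside the 5 mm limit.

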